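# Load the preheating stands with brass collars by size

## Robot

A 6-joint arm with a two-finger parallel gripper is mounted at the origin on the work surface. World frame = base frame: x ahead of the robot, y to its left, z up, the work surface at z = 0. Lengths are in m, angles in degrees, forces in N, time in s.
With the tool pointing down it reaches from about 0.3 to 0.75 m from the base axis. Payload 8.5 kg.
Tool frame: the origin (TCP) lies on the centre line of the jaws, within the pads' length; the fingertips stand 14 mm ahead of it and the grasp point (between the pads) lies 5 mm behind it; z points along the fingers, y is the direction in which the jaws open and shut (so a half turn about z gives the same grasp; the last joint's range is limited). The gripper opens to 88 mm and grips with 3 to 60 N. Pads are 18 mm wide; open, the fingers measure 123 mm over their backs; the gripper's body (75 mm by 187 mm) begins 45 mm behind the grasp point.
Start: joints at [-84.872, 21.807, 74.336, -0, 83.858, -12.336], TCP at [0.165, -0.525, 0.253] pointing down, gripper open.
Joint ranges: [-178.18, 178.18], [-50.72, 133.34], [12.68, 142.11], [-81.47, 261.47], [9.98, 163.14], [-165.26, 165.26]. Speed limits (degrees/s): [136.94, 136.94, 180, 180, 180, 180].

## Interface

Orientations are given as a 3x3 rotation matrix whose columns are the frame's x, y, z axes.
In Python, from cell import robot, monitor, get_image, camera_model, order gives the robot as it stands. The module is installed in compiled form; this text tells all that it offers. Calls block until the motion is done:
- robot.goto(position, orientation): joint-space move of the TCP to a pose.
- robot.movel(position, max_speed=0.15, ori=None): straight line of the TCP; ori=None keeps the orientation; max_speed is the mean speed in m/s.
- robot.movej(angles): joint-space move.
- robot.gripper_open() and robot.clamp(f_grip=None): open the fingers fully, or close them until they stop; f_grip is the grip in N (None keeps the last).
- robot.dwell(seconds).
- robot.ik(position, orientation): joint angles nearest the present ones, or None.
- monitor.read_state(): the state.
- get_image(name): name is "scene" or "side" or "wrist"; returns (picture, depth): 400x640x3 uint8, blue, green, red; 400x640 float32, m along the optical axis (not along the pixel's ray), 0 where there is no reading.
- camera_model(name): a dict with "fx", "fy", "cx", "cy" (pixels), "k1" (the pictures are not rectified: a ray, as slopes to the right and down, at radius r is drawn at 1 + k1 r^2 times it, then the intrinsics apply), "R" (3x3) and "t" (3): a world point X has camera coordinates R X + t. Camera axes: x right, y down, z forward; pixel columns grow to the right and rows downward; lengths in m; the calibration is good to about 2 mm. A picture is of the moment at which its call begins: read the wrist's pose just before it. camera_model takes no time and is no camera call; for the wrist camera it gives the pose at the moment of the call.
A pose or a line that the arm cannot do raises robot.MotionError and nothing moves.
- order.close_job(): hands the job in, once; it reports no verdict.
The state is a dict: "clock": time; "qpos": joint angles; "joint_velocities": joint speeds; "joint_efforts": joint torques, N m; "eef_pos": TCP position; "orientation": TCP orientation; "contact_force": force on the tool from outside, world axes, zero at the start; "wrist_torque": the same for the moment, N m; "grip_width": opening from 0.0 (shut) to 1.0 (fully open).
Only numpy, scipy, OpenCV 4.12 (cv2) and the standard library are available. Lean on these libraries where they do the work, as an engineer would, in place of code of your own. Each camera call takes 0.05 s, during which the arm holds its last target.

## Task

Load the four preheating stands for brazing: put each of the four round brass collars over the pin of the stand whose steel pad has the same diameter as the collar, the largest first because it takes longest to warm, then working down in size to the smallest. Set each one down flat on its pad without dropping it, let go of it before you go on to the next, and leave the hexagonal brass fitting where it is.

Things in the scene. Friction and masses are not known exactly. Their poses are not given: they have to be found in the camera images.
- collar60_center (a point): loose plain round brass collar, the largest of four: outer diameter 60 mm, bore 22 mm right through, 30 mm high, standing on the bench with its bore upright. The point is its centre, half-way up (15 mm above its underside); z is the bore's axis.
- collar50_center (a point): loose plain round brass collar, the second largest of four: outer diameter 50 mm, bore 22 mm right through, 30 mm high, standing on the bench with its bore upright. The point is its centre, half-way up (15 mm above its underside); z is the bore's axis.
- collar40_center (a point): loose plain round brass collar, the second smallest of four: outer diameter 40 mm, bore 22 mm right through, 30 mm high, standing on the bench with its bore upright. The point is its centre, half-way up (15 mm above its underside); z is the bore's axis.
- collar30_center (a point): loose plain round brass collar, the smallest of four: outer diameter 30 mm, bore 22 mm right through, 30 mm high, standing on the bench with its bore upright. The point is its centre, half-way up (15 mm above its underside); z is the bore's axis.
- stand60_pad (a point): fixed preheating stand with the largest of four pads: round black base 84 mm across and 10 mm high, on it a round bright steel pad 60 mm across and 8 mm high (its top 18 mm above the bench), and from the pad's middle an upright steel pin 6 mm thick and 20 mm tall. The point is the middle of the pad's top face, at the foot of the pin; z is up.
- stand50_pad (a point): fixed preheating stand with the second largest of four pads: round black base 84 mm across and 10 mm high, on it a round bright steel pad 50 mm across and 8 mm high (its top 18 mm above the bench), and from the pad's middle an upright steel pin 6 mm thick and 20 mm tall. The point is the middle of the pad's top face, at the foot of the pin; z is up.
- stand40_pad (a point): fixed preheating stand with the second smallest of four pads: round black base 84 mm across and 10 mm high, on it a round bright steel pad 40 mm across and 8 mm high (its top 18 mm above the bench), and from the pad's middle an upright steel pin 6 mm thick and 20 mm tall. The point is the middle of the pad's top face, at the foot of the pin; z is up.
- stand30_pad (a point): fixed preheating stand with the smallest of four pads: round black base 84 mm across and 10 mm high, on it a round bright steel pad 30 mm across and 8 mm high (its top 18 mm above the bench), and from the pad's middle an upright steel pin 6 mm thick and 20 mm tall. The point is the middle of the pad's top face, at the foot of the pin; z is up.
- fitting_center (a point): loose brass pipe fitting, not a collar: hexagonal body 36 mm across flats and 18 mm high with a round stub 22 mm across on top, 30 mm high in all. It stays where it is. The point is its centre, half-way up.
There are look-alikes about, which are no part of the job. Leave any blue or turquoise look-alike of the part that bears stand30_pad alone.

How it is judged (in metres and radians):
On the way, in this order (a step that is already met when the one before it is completed fails the run):
1. the 60 mm collar sits flat on the 60 mm pad, over its pin, and is let go (horizontal distance between collar60_center and stand60_pad below 0.01 m and z of collar60_center in the frame of stand60_pad between 0.012 and 0.018 m and angle between the z axis of collar60_center and the z axis of stand60_pad, either way round below 0.1 rad and contact force between the fingers and collar60 below 0.3 N and linear speed of collar60 below 0.02 m/s), for 0.2 s.
2. the 50 mm collar sits flat on the 50 mm pad, over its pin, and is let go (horizontal distance between collar50_center and stand50_pad below 0.01 m and z of collar50_center in the frame of stand50_pad between 0.012 and 0.018 m and angle between the z axis of collar50_center and the z axis of stand50_pad, either way round below 0.1 rad and contact force between the fingers and collar50 below 0.3 N and linear speed of collar50 below 0.02 m/s), for 0.2 s.
3. the 40 mm collar sits flat on the 40 mm pad, over its pin, and is let go (horizontal distance between collar40_center and stand40_pad below 0.01 m and z of collar40_center in the frame of stand40_pad between 0.012 and 0.018 m and angle between the z axis of collar40_center and the z axis of stand40_pad, either way round below 0.1 rad and contact force between the fingers and collar40 below 0.3 N and linear speed of collar40 below 0.02 m/s), for 0.2 s.
4. the 30 mm collar sits flat on the 30 mm pad, over its pin, and is let go (horizontal distance between collar30_center and stand30_pad below 0.01 m and z of collar30_center in the frame of stand30_pad between 0.012 and 0.018 m and angle between the z axis of collar30_center and the z axis of stand30_pad, either way round below 0.1 rad and contact force between the fingers and collar30 below 0.3 N and linear speed of collar30 below 0.02 m/s), for 0.2 s.
At the end, for the whole second after the job is handed in: Each collar is over the pin of the stand with the pad of its own diameter: its axis within 10 mm of the pin's, its underside within 3 mm of the pad, level within 0.1 rad, released and at rest (all of step 1 and all of step 2 and all of step 3 and all of step 4); the robot touches nothing.
It fails at once if the hexagonal fitting is moved (more than 15 mm) (distance of fitting_center from where it was at the start of the episode above 0.015 m).
It fails at once if a collar is dropped on to its stand (moves faster than 0.5 m/s close over the pad) ((horizontal distance between collar60_center and stand60_pad below 0.03 m and height (world z) of collar60_center below 0.075 m and linear speed of collar60 above 0.5 m/s) or (horizontal distance between collar50_center and stand50_pad below 0.03 m and height (world z) of collar50_center below 0.075 m and linear speed of collar50 above 0.5 m/s) or (horizontal distance between collar40_center and stand40_pad below 0.03 m and height (world z) of collar40_center below 0.075 m and linear speed of collar40 above 0.5 m/s) or (horizontal distance between collar30_center and stand30_pad below 0.03 m and height (world z) of collar30_center below 0.075 m and linear speed of collar30 above 0.5 m/s)).
It also fails if it takes over 104 s, if anything falls off the work surface, if the arm or the gripper's body presses on something with over 40 N, if the wrist force passes 120 N, or if a joint passes its speed limit or range.

## Working session

There is one attempt and no reset: what is moved stays moved. The work goes in short steps, each a Python script; the robot and the scene stay as the last script left them, time stands still between calls to the robot, and variables do not carry over. Pictures are saved under pics/ and viewed, and the job is handed in when it is done.

```bash
mkdir -p pics
python3 - <<'E'
from cell import robot, monitor, get_image, camera_model
import cv2, numpy as np
s=monitor.read_state(); print(s["clock"],s["eef_pos"],s["grip_width"]); print(s["orientation"])
for n in ["scene","side","wrist"]:
    c=camera_model(n); print(n,{k:np.round(v,4).tolist() for k,v in c.items()})
    im,d=get_image(n); cv2.imwrite(f"pics/{n}0.png",im); np.save(f"pics/{n}0.npy",d)
    print((d>0).mean())
E
```

```text
0.0 [ 0.16502144 -0.52438709  0.25214553] 1.001463148009509
[[ 9.53914522e-01  3.00078427e-01 -1.51718021e-04]
 [ 3.00078327e-01 -9.53913479e-01  1.43955710e-03]
 [ 2.87254164e-04 -1.41874171e-03 -9.99998952e-01]]
scene {'fx': 456.8213, 'fy': 456.8213, 'cx': 320.3433, 'cy': 199.8421, 'k1': -0.0905, 'R': [[0.8108, 0.5853, 0.0081], [0.3319, -0.4482, -0.83], [-0.4822, 0.6757, -0.5577]], 't': [-0.3869, -0.098, 1.4037]}
0.9955546875
side {'fx': 392.2474, 'fy': 392.2474, 'cx': 327.8487, 'cy': 200.0, 'k1': -0.0397, 'R': [[-0.9352, -0.354, -0.0084], [-0.1834, 0.5043, -0.8438], [0.3029, -0.7876, -0.5366]], 't': [0.4561, 0.1433, 0.8737]}
0.995765625
wrist {'fx': 319.109, 'fy': 319.109, 'cx': 317.0386, 'cy': 206.0554, 'k1': 0.0199, 'R': [[0.3004, -0.9538, -0.0009], [-0.9221, -0.2906, 0.2556], [-0.2441, -0.076, -0.9668]], 't': [-0.5494, -0.035, 0.3888]}
0.9959375
```

View pics/scene0.png

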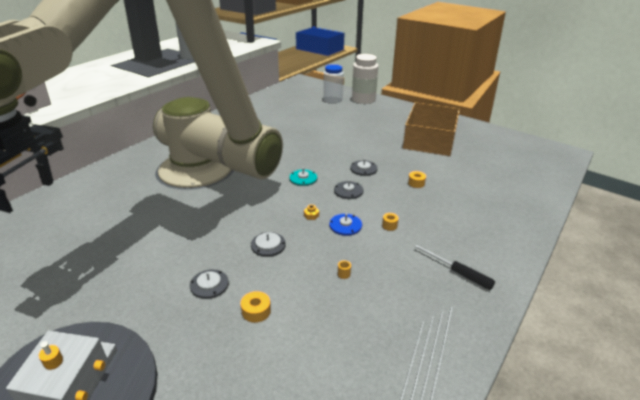

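View pics/side0.png

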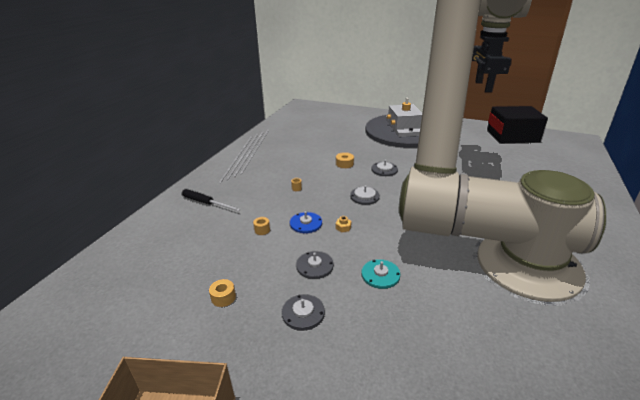

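View pics/wrist0.png

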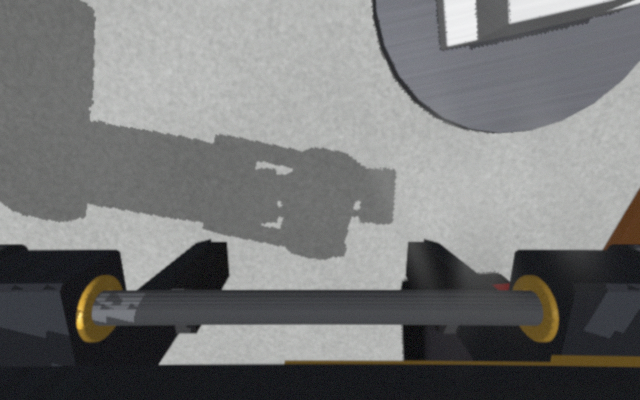

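The scene view shows four black-based stands at about (209,283), (268,243), (349,189) and (364,167). The blue stand (346,224) and the turquoise one (303,177) are look-alikes. The round collars are at (256,306), (417,179), (391,221) and (344,269), and the hex fitting is at (312,211). Next I'll locate them all roughly.

```bash
cat > h.py <<'E'
import cv2, numpy as np
from cell import robot, monitor, get_image, camera_model, order
def rays(c,uv):
    K=np.array([[c["fx"],0,c["cx"]],[0,c["fy"],c["cy"]],[0,0,1]])
    p=cv2.undistortPoints(np.asarray(uv,float).reshape(-1,1,2),K,np.array([c["k1"],0,0,0,0.]))[:,0]
    return np.c_[p,np.ones(len(p))]
def onplane(c,uv,z):
    R=np.array(c["R"]);t=np.array(c["t"]);o=-R.T@t
    d=rays(c,uv)@R   # R^T r
    return o+d*((z-o[2])/d[:,2])[:,None]
def cloud(c,d):
    v,u=np.mgrid[:400,:640]
    r=rays(c,np.c_[u.ravel(),v.ravel()])*d.reshape(-1,1)
    return ((r-np.array(c["t"]))@np.array(c["R"])).reshape(400,640,3)
def project(c,X):
    K=np.array([[c["fx"],0,c["cx"]],[0,c["fy"],c["cy"]],[0,0,1]])
    return cv2.projectPoints(np.asarray(X,float).reshape(-1,1,3),cv2.Rodrigues(np.array(c["R"]))[0],np.array(c["t"],float),K,np.array([c["k1"],0,0,0,0.]))[0][:,0]
def fitc(xy):
    A=np.c_[2*xy,np.ones(len(xy))];b=(xy**2).sum(1)
    s=np.linalg.lstsq(A,b,rcond=None)[0]
    return s[:2],np.sqrt(s[2]+s[:2]@s[:2])
def comps(m,lo,hi):
    n,l,st,ce=cv2.connectedComponentsWithStats(m.astype(np.uint8))
    return [(l==i,ce[i],st[i,4]) for i in range(1,n) if lo<st[i,4]<hi]
E
cat > a.py <<'E'
from h import *
for n in ["scene","side"]:
    im=cv2.imread(f"pics/{n}0.png");d=np.load(f"pics/{n}0.npy");c=camera_model(n)
    hsv=cv2.cvtColor(im,cv2.COLOR_BGR2HSV);P=cloud(c,d)
    H,S,V=hsv[...,0],hsv[...,1],hsv[...,2]
    tab=(abs(P[...,0])<1)&(abs(P[...,1])<1)&(P[...,2]>-.02)&(P[...,2]<.06)
    for nm,m in [("brass",(H>8)&(H<32)&(S>120)&(V>60)),("blue",(H>80)&(H<130)&(S>120)),("dark",(S<60)&(V<85))]:
        for mm,ce,a in comps(m&tab,30,2500):
            zt=np.percentile(P[mm][:,2],90)
            top=mm&(abs(P[...,2]-zt)<.005)
            q=P[top][:,:2] if nm=="brass" else P[mm][:,:2]
            (x,y),r=cv2.minEnclosingCircle(q.astype(np.float32))
            print(n,nm,ce.round(),a,"xy",round(x,3),round(y,3),"D",round(2000*r),"ztop",round(zt,3))
    for mm,ce,a in comps((S<60)&(V>110)&tab&(P[...,2]>.012)&(P[...,2]<.03),20,2000):
        (x,y),r=cv2.minEnclosingCircle(P[mm][:,:2].astype(np.float32))
        print(n,"pad",ce.round(),a,round(x,3),round(y,3),"D",round(2000*r))
E
python3 a.py
```

```text
scene brass [433. 120.] 648 xy 0.486 0.655 D 198 ztop 0.055
scene brass [428. 143.] 681 xy 0.53 0.525 D 147 ztop 0.055
scene brass [417. 179.] 224 xy 0.59 0.321 D 51 ztop 0.032
scene brass [311. 212.] 162 xy 0.44 0.009 D 23 ztop 0.03
scene brass [390. 221.] 218 xy 0.627 0.093 D 40 ztop 0.031
scene brass [344. 269.] 187 xy 0.632 -0.124 D 31 ztop 0.03
scene brass [255. 306.] 730 xy 0.548 -0.322 D 62 ztop 0.031
scene brass [100. 366.] 51 xy 0.454 -0.606 D 21 ztop 0.06
scene brass [ 82. 396.] 51 xy 0.482 -0.659 D 22 ztop 0.059
scene blue [303. 178.] 284 xy 0.308 0.146 D 85 ztop 0.013
scene blue [345. 225.] 445 xy 0.535 0.026 D 84 ztop 0.013
scene dark [224. 178.] 146 xy 0.123 0.007 D 121 ztop 0.003
scene dark [363. 173.] 61 xy 0.429 0.288 D 74 ztop 0.012
scene dark [347. 196.] 66 xy 0.461 0.155 D 73 ztop 0.011
scene dark [267. 252.] 87 xy 0.444 -0.164 D 71 ztop 0.011
scene dark [473. 276.] 523 xy 0.869 0.027 D 99 ztop 0.025
scene dark [211. 294.] 89 xy 0.432 -0.34 D 71 ztop 0.011
scene dark [110. 357.] 44 xy 0.429 -0.576 D 34 ztop 0.031
scene dark [ 98. 380.] 208 xy 0.457 -0.624 D 65 zto
[... 1585 characters left out ...]
 0.033 D 106 ztop 0.024
side dark [363. 200.] 108 xy 0.429 -0.138 D 78 ztop 0.01
side dark [443. 251.] 2337 xy 0.188 0.022 D 227 ztop 0.001
side dark [511. 256.] 234 xy 0.016 0.009 D 144 ztop 0.057
side dark [316. 273.] 150 xy 0.45 0.179 D 83 ztop 0.011
side dark [570. 265.] 60 xy -0.062 0.03 D 76 ztop 0.041
side dark [305. 323.] 190 xy 0.421 0.311 D 82 ztop 0.01
side pad [384. 166.] 90 0.419 -0.321 D 52
side pad [364. 192.] 179 0.432 -0.144 D 61
side pad [225. 205.] 63 0.772 0.047 D 102
side pad [305. 219.] 61 0.537 0.032 D 29
side pad [314. 260.] 99 0.455 0.174 D 32
side pad [381. 269.] 106 0.31 0.15 D 30
side pad [536. 281.] 696 -0.005 0.063 D 144
side pad [302. 308.] 252 0.425 0.307 D 40
```

Run:
```python
from h import *
R=np.array([[1,0,0],[0,-1,0],[0,0,-1.]])
s=monitor.read_state();print(robot.ik([.46,-0.02,.36],R))
robot.goto([.46,-0.02,.36],R)
c=camera_model("wrist");im,d=get_image("wrist")
s=monitor.read_state();print(s["clock"],s["eef_pos"],s["contact_force"])
cv2.imwrite("pics/w1.png",im);np.save("pics/w1.npy",d);np.save("pics/w1c.npy",c,allow_pickle=True)
```

```text
[-1.72746156e+01  9.13620721e+00  7.46320784e+01 -2.54444375e-14
  9.62317144e+01  7.27253844e+01]
2.3333 [ 0.46007355 -0.02059767  0.359767  ] [ 0.51720361 -0.27128552  0.04431649]
```

View pics/w1.png

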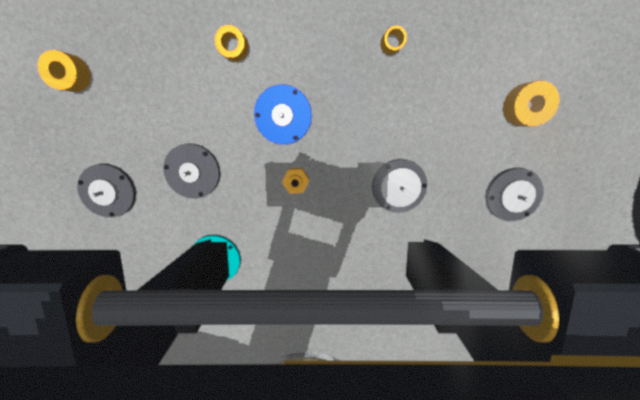

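Left to right, the wrist view shows collars at (58,70), (231,41), (395,38) and (532,103). The grey stands are at (105,190), (191,171), (400,186) and (516,195). The blue stand (282,114), the turquoise stand (217,255) and the hex fitting (295,182) are also in view.

```bash
cat > b.py <<'E'
from h import *
im=cv2.imread("pics/w1.png");d=np.load("pics/w1.npy");c=np.load("pics/w1c.npy",allow_pickle=True).item()
P=cloud(c,d);hsv=cv2.cvtColor(im,cv2.COLOR_BGR2HSV);H,S,V=[hsv[...,i] for i in range(3)]
up=np.arange(400)[:,None]<245
br=(H>8)&(H<32)&(S>110)&(V>60)&up
def out(nm,m,z,a,ce):
    k=max(cv2.findContours(m.astype(np.uint8),0,cv2.CHAIN_APPROX_NONE)[0],key=len)[:,0]
    q=onplane(c,k,z)[:,:2]; f,r=fitc(q); res=np.abs(np.hypot(*(q-f).T)-r)
    g=res<2*np.median(res)+.0005; f,r=fitc(q[g])
    print(nm,ce.round(),a,f.round(4),"D",round(2000*r+1.5,1),"res",(res.max()*1000).round(1), "z",np.median(P[m][:,2]).round(4))
for m,ce,a in comps(br&(P[...,2]>.026),30,3000): out("brass",m,.03,a,ce)
for m,ce,a in comps((S<40)&(V>185)&up&(P[...,2]>.012)&(P[...,2]<.035),60,3000): out("pad",m,.018,a,ce)
for m,ce,a in comps((S<60)&(V<110)&up&(P[...,2]>.006)&(P[...,2]<.013),300,6000): out("base",m,.010,a,ce)
def crop(u,v,w=50): return cv2.resize(im[max(v-w,0):v+w,max(u-w,0):u+w],(300,300),interpolation=cv2.INTER_CUBIC)
t=[crop(*p) for p in [(105,190),(191,171),(400,186),(516,195)]]
cv2.imwrite("pics/w1crop.png",np.vstack([np.hstack(t[:2]),np.hstack(t[2:])]))
E
python3 b.py
```

```text
brass [229.  41.] 568 [0.6263 0.0941] D 40.1 res 1.0 z 0.0301
brass [395.  38.] 226 [ 0.6305 -0.1221] D 30.4 res 0.9 z 0.0298
brass [58. 69.] 1041 [0.5903 0.3231] D 50.6 res 1.6 z 0.0301
brass [535. 103.] 1435 [ 0.5482 -0.3186] D 60.5 res 1.6 z 0.0301
brass [295. 183.] 143 [0.4387 0.0117] D 22.0 res 0.9 z 0.0303
pad [282. 114.] 307 [0.5353 0.03  ] D 28.9 res 0.9 z 0.0182
pad [189. 172.] 249 [0.4526 0.1712] D 28.6 res 0.8 z 0.0179
pad [403. 187.] 1017 [ 0.4295 -0.1485] D 57.1 res 5.4 z 0.0182
pad [102. 192.] 452 [0.4222 0.3039] D 37.9 res 13.7 z 0.018
pad [518. 196.] 735 [ 0.4154 -0.3249] D 48.4 res 1.1 z 0.0181
base [381. 185.] 409 [ 0.4316 -0.1427] D 73.9 res 10.0 z 0.0103
base [117. 191.] 942 [0.4223 0.2972] D 74.8 res 22.3 z 0.0099
base [510. 204.] 329 [ 0.4119 -0.328 ] D 63.7 res 9.4 z 0.0103
```

View pics/w1crop.png

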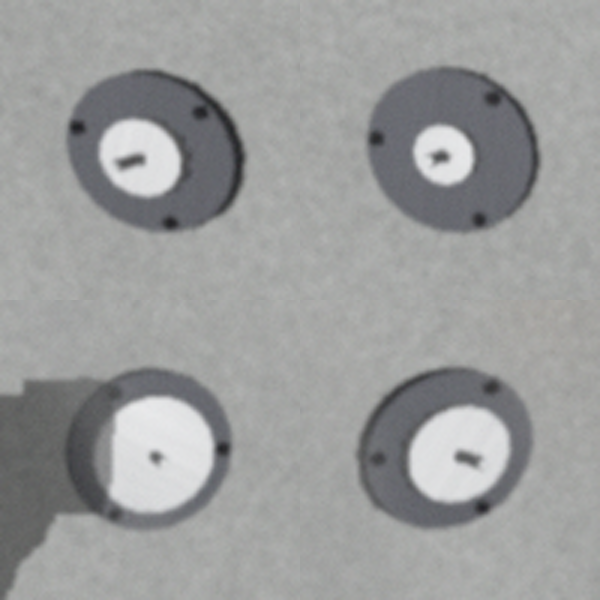

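```bash
cat >> b.py <<'E'
print("--depth pads")
for m,ce,a in comps(up&(P[...,2]>.0145)&(P[...,2]<.024),150,3000): out("pad",m,.018,a,ce)
for n in ["scene","side"]:
    im=cv2.imread(f"pics/{n}0.png");d=np.load(f"pics/{n}0.npy");c=camera_model(n);P=cloud(c,d)
    for m,ce,a in comps((P[...,0]>.25)&(P[...,0]<.7)&(abs(P[...,1])<.4)&(P[...,2]>.014)&(P[...,2]<.024),20,900): out(n,m,.018,a,ce)
E
python3 b.py | sed -n '/--/,$p'
```

```text
--depth pads
pad [78. 74.] 174 [0.5904 0.3227] D 47.9 res 4.4 z 0.0197
pad [514. 104.] 169 [ 0.5481 -0.3188] D 58.7 res 3.8 z 0.0188
pad [281. 114.] 328 [0.5356 0.0304] D 29.6 res 0.7 z 0.0182
pad [189. 171.] 287 [0.4534 0.1706] D 30.0 res 1.2 z 0.0178
pad [401. 187.] 1192 [ 0.4292 -0.1475] D 60.2 res 1.9 z 0.0182
pad [296. 181.] 324 [0.4384 0.0119] D 38.3 res 2.1 z 0.0182
pad [102. 192.] 548 [0.4222 0.3034] D 41.7 res 2.3 z 0.018
pad [518. 196.] 831 [ 0.4157 -0.3242] D 51.0 res 1.6 z 0.018
scene [364. 164.] 79 [0.4225 0.3033] D 41.9 res 11.0 z 0.0189
scene [303. 174.] 55 [0.3091 0.1463] D 33.0 res 9.2 z 0.0189
scene [417. 181.] 52 [0.5931 0.3168] D 41.0 res 12.2 z 0.0195
scene [348. 186.] 56 [0.4526 0.1691] D 30.8 res 8.0 z 0.0182
scene [311. 212.] 85 [0.4401 0.0099] D 39.1 res 16.3 z 0.0186
scene [346. 221.] 79 [0.5352 0.0283] D 32.0 res 8.5 z 0.0182
scene [390. 224.] 50 [0.6295 0.0868] D 32.2 res 11.9 z 0.0194
scene [268. 241.] 332 [ 0.4294 -0.1484] D 62.3 res 5.2 z 0.0187
scene [344. 265.] 27 [ 0.6242 -0.1129] D 15.2 res 4.1 z 0.02
scene [344. 272.] 45 [ 0.6336 -0.1292] D 24.6 re
[... 243 characters left out ...]
] D 53.8 res 17.9 z 0.0191
side [384. 166.] 90 [ 0.4168 -0.3164] D 47.3 res 9.0 z 0.0161
side [296. 185.] 30 [ 0.6299 -0.1115] D 24.6 res 10.3 z 0.0181
side [364. 193.] 181 [ 0.4307 -0.1395] D 58.0 res 18.5 z 0.0162
side [305. 218.] 65 [0.5373 0.0333] D 29.5 res 7.7 z 0.018
side [343. 223.] 90 [0.4413 0.017 ] D 38.6 res 13.7 z 0.0185
side [261. 228.] 52 [0.6276 0.1022] D 34.2 res 10.0 z 0.0188
side [314. 261.] 101 [0.4542 0.1744] D 30.7 res 9.3 z 0.0179
side [380. 269.] 110 [0.3097 0.1524] D 30.5 res 9.9 z 0.0177
side [221. 288.] 33 [0.5981 0.3203] D 18.0 res 6.3 z 0.0194
side [223. 298.] 87 [0.5891 0.3296] D 45.4 res 6.7 z 0.0187
side [302. 308.] 260 [0.4233 0.3082] D 40.3 res 13.9 z 0.0174
```

All dimensions match, and the camera views agree to within a few mm:

| Size | Collar position (m) | Grey-stand pad position (m) |
|---|---|---|
| 60 mm | (.548,-.319) | (.429,-.148) |
| 50 mm | (.590,.323) | (.416,-.324) |
| 40 mm | (.626,.094) | (.422,.303) |
| 30 mm | (.631,-.122) | (.453,.171) |

Three stands have a 30 mm pad. The grey-based one at wrist pixel (189,172) is the one described. The blue stand (282,114) and turquoise stand (217,255) are excluded by colour, and the crop confirms the choice. I'll move the 60 mm collar first.

```bash
cat > p.py <<'E'
from h import *
R=np.array([[1,0,0],[0,-1,0],[0,0,-1.]])
C={60:(.5482,-.3187),50:(.5903,.323),40:(.6263,.0941),30:(.6305,-.1221)}
S={60:(.4293,-.1475),50:(.4158,-.3245),40:(.4222,.3036),30:(.4532,.171)}
def st(t):
    s=monitor.read_state();print(t,round(s["clock"],2),s["eef_pos"].round(4) if hasattr(s["eef_pos"],"round") else s["eef_pos"],"w",round(s["grip_width"]*88,1),"F",np.round(s["contact_force"],1));return s
def pick(n,zt=.019):
    x,y=C[n]
    robot.goto([x,y,.11],R); robot.movel([x,y,zt],.12); st("down")
    robot.clamp(40); s=st("clamp")
    robot.movel([x,y,.11],.12); return st("lift")
def place(n,zt=.0375):
    x,y=S[n]
    robot.movel([x,y,.11],.3); robot.movel([x,y,.075],.12)
    robot.movel([x,y,zt],.05); st("set")
    robot.gripper_open(); st("open"); 
    robot.movel([x,y,.13],.15)
def look(n,tag):
    c=camera_model("wrist");im,d=get_image("wrist");cv2.imwrite(f"pics/{tag}.png",im);return c,im,d
E
python3 - <<'E'
from p import *
pick(60); look(60,"g60")
E
```

```text
down 4.72 [ 0.5486 -0.3189  0.0198] w 87.8 F [-0.3  0.4  0.4]
clamp 5.28 [ 0.5483 -0.3191  0.0194] w 59.0 F [-0.6 -0.8  1.8]
lift 6.18 [ 0.5478 -0.3183  0.109 ] w 59.3 F [-0.6 -0.3 -5.8]
```

View pics/g60.png

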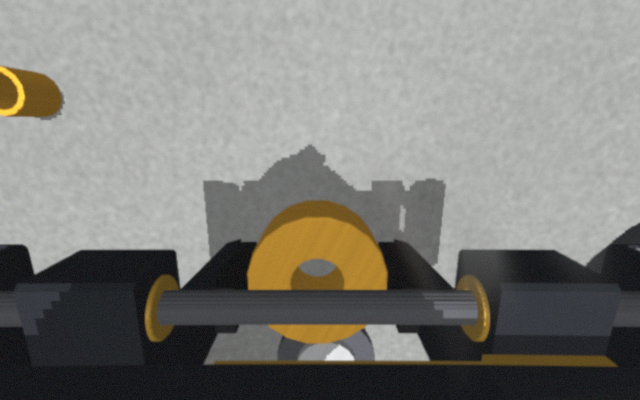

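The collar is held level and centred at (317,270), with its weight reading about 6 N. Next I'll place it and check.

```bash
cat >> p.py <<'E'
def check(n,tag):
    """from a raised pose, fit placed collar top vs pad"""
    x,y=S[n]
    c,im,d=look(n,tag);P=cloud(c,d);hsv=cv2.cvtColor(im,cv2.COLOR_BGR2HSV);H,Sa,V=[hsv[...,i] for i in range(3)]
    br=(H>8)&(H<32)&(Sa>110)&(V>40)&(np.hypot(P[...,0]-x,P[...,1]-y)<.05)
    for m,ce,a in comps(br&(P[...,2]>.041)&(P[...,2]<.06),30,20000):
        k=max(cv2.findContours(m.astype(np.uint8),0,cv2.CHAIN_APPROX_NONE)[0],key=len)[:,0]
        f,r=fitc(onplane(c,k,.048)[:,:2]); print("collar",n,ce.round(),f.round(4),"D",round(r*2000,1),"off mm",((f-[x,y])*1000).round(1),"z",np.median(P[m][:,2]).round(4))
E
python3 - <<'E'
from p import *
place(60); 
x,y=S[60]; robot.movel([x-.0,y+.0,.2],.3); robot.movel([x-.09,y,.2],.3); st("v"); check(60,"s60")
E
```

```text
set 8.42 [ 0.4294 -0.1476  0.0374] w 59.6 F [ 0.4 -0.4 -4.5]
open 9.01 [ 0.4293 -0.1475  0.0376] w 88.2 F [-0.  -0.2  0.3]
v 10.61 [ 0.3387 -0.1474  0.199 ] w 88.1 F [-0.  -0.5 -1.1]
collar 60 [317.  89.] [ 0.4293 -0.1474] D 58.3 off mm [0.  0.1] z 0.0481
```

View pics/s60.png

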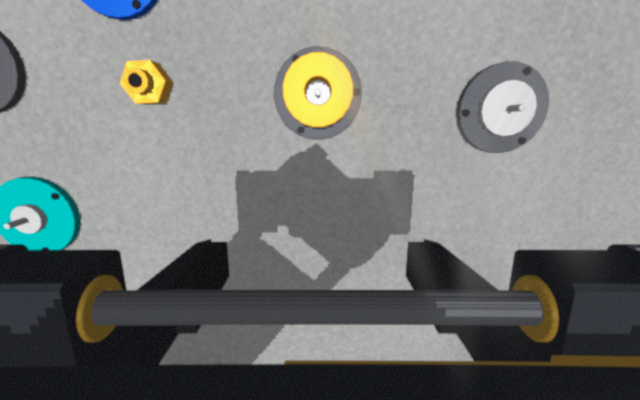

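The 60 mm collar at (318,90) is seated with the pin in the middle of its bore: 0.1 mm offset, top at z 48.1 mm. The 50 mm collar is next.

Run:
```python
from p import *
s=pick(50)
if s["grip_width"]*88<45: raise SystemExit("bad grip")
place(50)
x,y=S[50]; robot.movel([x-.05,y,.2],.3); check(50,"s50"); st("end")
```

```text
down 13.52 [0.5908 0.3231 0.0199] w 88.2 F [ 0.3  0.3 -0.5]
clamp 14.19 [0.5904 0.3231 0.0192] w 49.3 F [1.1 0.5 1. ]
lift 15.1 [0.5899 0.3228 0.109 ] w 49.5 F [-0.1  0.8 -3.2]
set 18.82 [ 0.4159 -0.3246  0.0374] w 49.5 F [ 1.1  0.  -2.7]
open 19.54 [ 0.4158 -0.3245  0.0375] w 87.9 F [ 0.9 -0.5  0.3]
collar 50 [317. 139.] [ 0.4161 -0.3246] D 48.4 off mm [ 0.3 -0.1] z 0.0481
end 20.79 [ 0.3657 -0.3242  0.1989] w 88.0 F [ 0.4 -0.2  0.7]
```

View pics/s50.png

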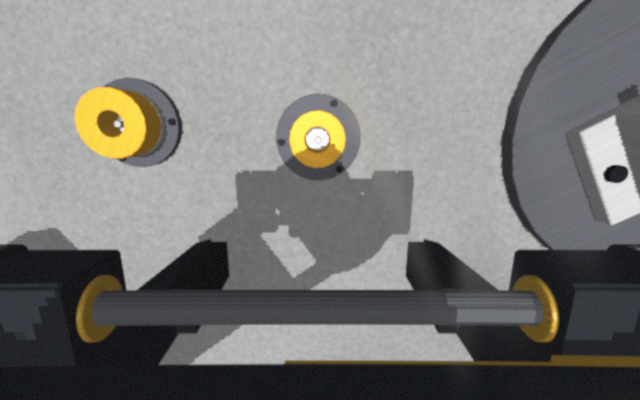

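The 50 mm collar at (318,139) is seated and centred on its pin, and the 60 mm collar at (112,123) is undisturbed. The 40 mm collar is next.

Run:
```python
from p import *
s=pick(40)
if s["grip_width"]*88<36: raise SystemExit("bad grip")
place(40)
x,y=S[40]; robot.movel([x-.05,y,.2],.3); check(40,"s40"); st("end")
```

```text
down 23.52 [0.6268 0.094  0.0198] w 88.0 F [-0.5  0.2 -0.3]
clamp 24.32 [0.6263 0.0941 0.019 ] w 39.2 F [0.3 1.  0.7]
lift 25.23 [0.6258 0.0941 0.1091] w 39.1 F [ 0.5  0.9 -2.5]
set 27.69 [0.4223 0.3037 0.0375] w 39.0 F [-0.3 -0.8 -2.9]
open 28.53 [0.4222 0.3036 0.0375] w 88.0 F [-0.9  0.2 -0.7]
collar 40 [317. 138.] [0.4231 0.3036] D 38.5 off mm [0.9 0. ] z 0.048
end 29.78 [0.3721 0.3034 0.199 ] w 87.9 F [ 0.5 -0.6 -0.8]
```

View pics/s40.png

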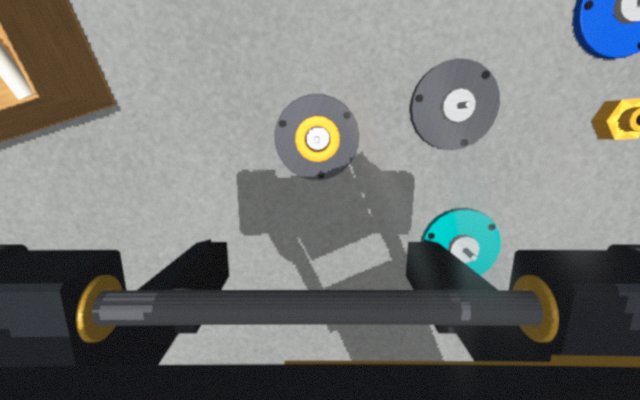

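The 40 mm collar at (317,138) is seated. The free grey 30 mm stand at (460,104) is clearly separate from the turquoise one at (463,243). Now the 30 mm collar.

Run:
```python
from p import *
s=pick(30)
if s["grip_width"]*88<26: raise SystemExit("bad grip")
place(30)
x,y=S[30]; robot.movel([x-.05,y,.2],.3); check(30,"s30")
robot.goto([.40,-.02,.36],R); st("end"); look(0,"fin"); im,_=get_image("scene"); cv2.imwrite("pics/scenefin.png",im)
for n in S: check(n,"fin%d"%n)
```

```text
down 32.52 [ 0.6309 -0.1222  0.0198] w 88.0 F [0.1 0.2 0.3]
clamp 33.45 [ 0.6305 -0.1221  0.019 ] w 29.0 F [-0.4 -0.4 -0.8]
lift 34.36 [ 0.6301 -0.122   0.1092] w 29.3 F [ 0.3  0.3 -0.3]
set 36.99 [0.4533 0.171  0.0375] w 29.6 F [-0.5 -0.7 -0.5]
open 37.96 [0.4532 0.171  0.0375] w 87.8 F [ 0.8 -0.3 -0.6]
collar 30 [317. 139.] [0.4537 0.1709] D 28.9 off mm [ 0.5 -0.1] z 0.0479
end 40.19 [ 0.4001 -0.0195  0.3587] w 87.9 F [ 0.3 -0.4 -0.2]
collar 60 [411. 147.] [ 0.4303 -0.1466] D 58.4 off mm [1.  0.9] z 0.0479
collar 50 [538. 157.] [ 0.4168 -0.3215] D 50.0 off mm [1. 3.] z 0.0479
collar 40 [ 82. 152.] [0.4235 0.3012] D 39.8 off mm [ 1.3 -2.4] z 0.0475
collar 30 [177. 129.] [0.4542 0.1694] D 29.2 off mm [ 1.  -1.6] z 0.0474
```

View pics/s30.png

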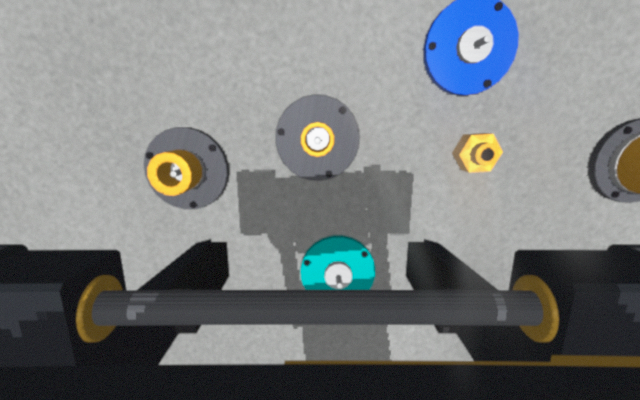

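View pics/fin.png

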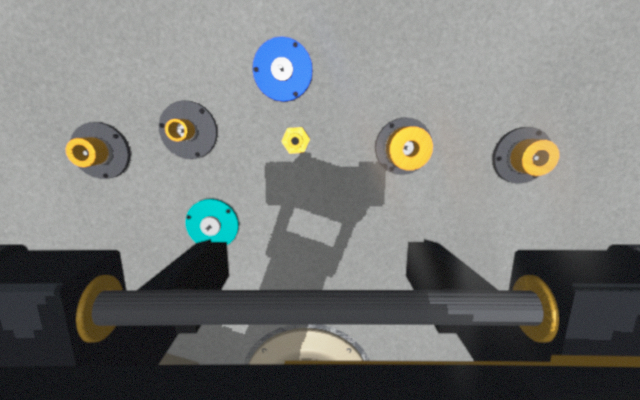

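All four collars sit on the grey stands at (82,152), (177,129), (411,147) and (538,157). The hex fitting is in place at (295,141), and the blue and turquoise stands are empty. The arm is clear, so I'm handing the job in.

Run:
```python
from p import *
order.close_job(); st("closed")
```

```text
the job is handed in; nothing more can be done
the job is handed in; nothing more can be done
```

I put the four collars on the grey-based stands of matching diameter, in the order 60, 50, 40, 30 mm. Each was set down flat and released before I picked the next, and I handed the job in at about 40 s of the 104 s allowed. `close_job` gives no verdict.

- **Placing:** close views right after each release showed every collar within 1 mm of its pad centre. The collar tops were at 47.9–48.1 mm, where 48 mm means seated.
- **Disagreement:** the last wide view put all four within about 3 mm, with the largest offset (3.2 mm) on the 50 mm collar. I put this down to the oblique angle, since most of it points towards the image centre, and it is well inside the 10 mm limit.
- **Left alone:** in that last view the hex fitting looked unmoved, though I did not re-measure its position. The blue and turquoise stands were untouched.
- **Clearance:** the arm was about 0.36 m above the bench and touching nothing when I handed in.

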